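# Switch the battery charger off at the socket strip

## Task

The cells in the plug-in battery charger are full: switch its socket off at the strip by gently pressing the outer half (the half at the strip's edge, on the robot side) of the rocker switch beside it with the fingertips until it clicks over, then withdraw. Leave the other three switches as they are, and don't pull or knock the plugs or disturb the jar, wheel and spool in front of the strip.

Things in the scene. Friction and masses are not known exactly. Their poses are not given: they have to be found in the camera images.
- socket_strip: Switched socket strip screwed to the bench, 107 x 307 mm, top face 40 mm above the bench, black end caps. Origin on the bench under its centre, x across it away from the robot, y along it. Four sockets 68 mm apart along y at x = +22 mm; each has its rocker switch beside it at x = -30 mm, in a bezel 3 mm high. A rocker's outer half is at the strip's edge on the robot side.
- battery_charger: White plug-in battery charger, 54 (across the strip) x 58 mm, standing 34 mm above the strip, told by the two round battery cells lying side by side in its open top. Loose in its socket (a 9 mm boss in a recess). Origin on its axis at the strip's top face, x across the strip. In any of the four sockets.
- usb_cube: White square plug-in power cube, 40 x 40 mm, 40 mm above the strip, small slot in its top. Loose in its socket; origin on its axis at the strip's top face.
- dial_timer: White round plug-in timer, 53 mm diameter, 37 mm above the strip, with a notched dial and small knob on top. Loose in its socket; origin on its axis at the strip's top face.
- blank_cap: Flat white blanking cap sunk in the unused socket, 36 mm diameter. Origin on its axis at the strip's top face.
- charger_switch (a joint): Black rocker switch beside the battery charger, 30 mm across the strip, 22 mm wide; pivot along the strip, 52 mm from the plug's centre. 0 rad = on (inner half, by the plug, level; outer half up), 0.42 = off (outer half level). Snaps to the nearer end when let go. Starts on. About 4 to 6 N at the middle of the outer half tips it; past half way it goes by itself to a hard stop.
- cube_switch (a joint): Black rocker switch beside the power cube, 30 mm across the strip, 22 mm wide; pivot along the strip, 52 mm from the plug's centre. 0 rad = on (inner half, by the plug, level; outer half up), 0.42 = off (outer half level). Snaps to the nearer end when let go. Starts on.
- timer_switch (a joint): Black rocker switch beside the timer, 30 mm across the strip, 22 mm wide; pivot along the strip, 52 mm from the plug's centre. 0 rad = on (inner half, by the plug, level; outer half up), 0.42 = off (outer half level). Snaps to the nearer end when let go. Starts on.
- spare_switch (a joint): Black rocker switch beside the blanking cap, 30 mm across the strip, 22 mm wide; pivot along the strip, 52 mm from the plug's centre. 0 rad = on (inner half, by the plug, level; outer half up), 0.42 = off (outer half level). Snaps to the nearer end when let go. Starts off.
- charger_off (a point): On the face of the outer (off) half of the battery charger's switch, 10 mm out from the pivot, mid-way to the rocker's outer end. 8.5 mm above the strip's top face (48.5 mm above the bench) when on, 4.4 mm when off. x across the strip towards the plugs (tilts with the rocker), y along it.
- cube_off (a point): On the face of the outer (off) half of the power cube's switch, 10 mm out from the pivot, mid-way to the rocker's outer end. 8.5 mm above the strip's top face (48.5 mm above the bench) when on, 4.4 mm when off. x across the strip towards the plugs (tilts with the rocker), y along it.
- timer_off (a point): On the face of the outer (off) half of the timer's switch, 10 mm out from the pivot, mid-way to the rocker's outer end. 8.5 mm above the strip's top face (48.5 mm above the bench) when on, 4.4 mm when off. x across the strip towards the plugs (tilts with the rocker), y along it.
- spare_off (a point): On the face of the outer (off) half of the capped socket's switch, 10 mm out from the pivot, mid-way to the rocker's outer end. 8.5 mm above the strip's top face (48.5 mm above the bench) when on, 4.4 mm when off. x across the strip towards the plugs (tilts with the rocker), y along it.
- jar: Small paint jar with white cap and white label, 36 mm diameter, 55 mm high, loose on the bench by the strip; origin under its centre.
- wheel: Pale wooden toy wheel lying flat, 50 mm diameter, 16 mm high, loose on the bench by the strip; origin under its centre.
- thread_spool: Wooden spool with pale thread, 30 mm diameter, 40 mm high, standing loose on the bench by the strip; origin under its centre.

How it is judged:
At the end, for the whole second after the job is handed in: The battery charger's rocker is off (above 0.38 of 0.42 rad); the power cube's and timer's are still on (below 0.04) and the capped socket's still off (above 0.38); the three plugs are within 6 mm and the jar, wheel and spool within 15 mm of where they started (value of joint each of charger_switch, spare_switch above 0.38 rad and value of joint each of cube_switch, timer_switch below 0.04 rad and distance of each of battery_charger, usb_cube, dial_timer from where it was at the start of the episode below 0.006 m and distance of each of jar, wheel, thread_spool from where it was at the start of the episode below 0.015 m); the robot touches nothing.
It fails at once if a switch other than the battery charger's is pressed over (value of joint any of cube_switch, timer_switch above 0.15 rad or value of joint spare_switch below 0.27 rad).
It fails at once if a plug is lifted, pulled or shoved more than 8 mm (distance of any of battery_charger, usb_cube, dial_timer from where it was at the start of the episode above 0.008 m).
It fails at once if the robot pushes on a plug with more than 3 N (contact force between any of the fingers, the arm and battery_charger above 3 N or contact force between any of the fingers, the arm and usb_cube above 3 N or contact force between any of the fingers, the arm and dial_timer above 3 N).
It fails at once if the jar, wheel or spool is moved more than 20 mm (distance of any of jar, wheel, thread_spool from where it was at the start of the episode above 0.02 m).
It fails at once if the robot presses on anything with more than 45 N (contact force between any of the fingers, the arm and anything else above 45 N).
It also fails if it takes over 29 s, if anything falls off the work surface, if the arm or the gripper's body presses on something with over 40 N, if the wrist force passes 120 N, or if a joint passes its speed limit or range.

## Robot

A 6-joint arm with a two-finger parallel gripper is mounted at the origin on a cart in front of the work surface, level with it; the furniture and walls round the work are solid. World frame = base frame: x ahead of the robot, y to its left, z up, the work surface at z = 0. Lengths are in m, angles in rad, forces in N, time in s.
With the tool pointing down it reaches from about 0.225 to 0.725 m from the base axis. Payload 3.1 kg.
Tool frame: the origin (TCP) lies between the finger pads; the fingertips stand 25 mm ahead of it and the grasp point (between the pads) lies 6 mm ahead of it (ctrl.tip_reach is the z of the fingertips in the tool frame, in m); z points along the fingers, y is the line along which they close (so a half turn about z gives the same grasp; the last joint's range is limited). The gripper opens to 85 mm and grips with 20 to 120 N. Pads are 22 mm wide; open, the fingers measure 114 mm over their backs; the gripper's body (76 mm by 85 mm) begins 54 mm behind the grasp point. The pads swing forward as they close: fully open they stand 13 mm farther back than shut.
Start: joints at [1.006, 0.048, 0.099, 1.622, 0, 1.443], TCP at [0.222, 0.476, 0.256] pointing down, gripper open.
Joint ranges: [-2.91, 2.91], [-0.99, 1.94], [-1.21, 1.42], [-2.12, 2.29], [-1.49, 1.47], [-3.14, 3.14]. Speed limits (rad/s): [2.79, 2.79, 3.14, 3.14, 3.14, 3.14].

## Interface

Orientations are given as [roll, pitch, yaw] about the fixed x, y, z axes, in that order (R = Rz(yaw) Ry(pitch) Rx(roll)).
In Python, from workcell import observe, eyes, job, ctrl gives the robot as it stands.
- The arm moves only by the tool jog_arm, called after "Request:" by a JSON object that holds its "method" and its "body". Schema: {"type":"object","properties":{"motion":{"type":"array","items":{"type":"array","prefixItems":[{"type":"array","items":{"type":"number"},"minItems":3,"maxItems":3},{"type":"number"}],"minItems":2,"maxItems":2},"minItems":1,"maxItems":20},"jaw":{"type":"number"},"grip_n":{"type":"number"},"only":{"type":"string"},"quiet":{"type":"boolean"},"lines":{"type":"string"}},"required":["motion"],"additionalProperties":false}. motion is a list of rows, 1 to 20 of them, each written [[dx, dy, dz], turn]: dx, dy, dz in shares of 0.8 m (1.0 is 0.8 m), then a turn about the tool's z in a scale on which 1.0 is 90 degrees; each row is the pose to reach, as a shift and turn from the pose commanded when the call began, along the tool's axes at that moment; what a row does not reach only later rows make up. A row lasts 1/10 s, in which the tool goes at most 0.05 m and 0.15 rad, less where a joint would pass 70% of its speed; a pose out of reach is approached as far as the arm can. jaw is the finger opening in m, set as the call begins (left out keeps the last). The fingers move at their own pace and stop on an object; grip_n is the grip in N (left out, the last holds). Time passes only in rows, so rows that do not move let the fingers close. The tool returns the time, the measured TCP pose, the force, the opening and the grip force at its end. only (a regular expression) keeps the lines of the reply that match it, lines (a string "A,B") keeps lines A to B, and quiet returns only ok. No shift or turn number may pass 1 either way. Input that does not fit is refused with a message, and nothing moves.
- observe(): the state, without advancing time (a new reading comes with each control period).
- eyes.grab_frame(name): name is "side" or "top"; returns a dict with "pixels" (420x560x3 uint8, red, green, blue), "z_map" (420x560 float32, m along the optical axis (not along the pixel's ray), 0 where there is no reading), "camera_matrix" (3x3 intrinsics, pixels), "D" ([k1, k2, p1, p2, k3] as OpenCV has them; the pictures are not rectified), "R" (3x3) and "t" (3): a world point X has camera coordinates R X + t. Camera axes: x right, y down, z forward; pixel columns grow to the right and rows downward; lengths in m; the calibration is good to about 2 mm. A picture is of the moment at which its call begins.
- job.sign_off(): hands the job in; it is judged then, once.
Trained networks look in a picture, given as the dict that the camera call returned (one of the last four; its "shot" number tells which), for a name from the list of things; names that differ only in an ending like _2 or _b are one class to them, and where a whole thing is asked for, a point or a joint stands for the part that bears it (a point fixed in the world has none). Each returns a list of dicts, best first, with "confidence" (0 to 1); they miss things now and then, are a little off and sometimes report something else, mostly with a low value. They report only what shows in the picture. A call takes as long as a camera call.
- eyes.regions_of(picture, name): "pixels" (420x560 bool, what is visible of it).
- eyes.mark_of(picture, name): "xyz" ([x, y, z] in m, in world coordinates, good to about 4 mm: a listed point, or the origin of a listed thing).
The state is a dict: "clock": time; "joint_pos": joint angles; "dq": joint speeds; "tau": joint torques, N m; "tool_pos": TCP position; "tcp_rot": TCP orientation; "force": force on the tool from outside, world axes, zero at the start; "wrist_torque": the same for the moment, N m; "finger_gap": finger opening in m; "grip_force": force on a finger pad.
Only numpy, scipy, OpenCV 4.12 (cv2) and the standard library are available. Lean on these libraries where they do the work, as an engineer would, in place of code of your own. Each camera call takes 0.05 s, during which the arm holds its last target. There are 200 camera calls.

## Working session

There is one attempt and no reset: what is moved stays moved. The work goes in short steps, Python scripts to look and compute and a tool call to move; the robot and the scene stay as the last step left them, time stands still between calls to the robot, and variables do not carry over. Pictures are saved under pics/ and viewed, at most 10 in all, crops included, and the job is handed in when it is done.

```bash
mkdir -p pics; python3 - <<'E'
from workcell import observe, eyes, job, ctrl
import cv2,numpy as np
s=observe();print(s['clock'],s['tool_pos'],s['tcp_rot'],s['finger_gap'],ctrl.tip_reach)
for n in('top','side'):
    p=eyes.grab_frame(n);cv2.imwrite(f'pics/{n}1.png',p['pixels'][...,::-1])
    for k in('socket_strip','battery_charger','usb_cube','dial_timer','blank_cap','charger_off','cube_off','timer_off','spare_off','jar','wheel','thread_spool'):
        print(n,k,[(np.round(m['xyz'],4),round(m['confidence'],2)) for m in eyes.mark_of(p,k)[:2]])
print(observe()['clock'])
E
```

```text
0.0 [0.22180685 0.47522405 0.25512507] [-3.13925960e+00 -2.84439842e-04  2.70480313e+00] 0.08530576755909494 0.025
top socket_strip [(array([0.5838, 0.0428, 0.0013]), 0.56)]
top battery_charger [(array([0.5961, 0.0037, 0.0417]), 0.64), (array([4.791e-01, 1.616e-01, 3.000e-04]), 0.37)]
top usb_cube [(array([ 0.5761, -0.0622,  0.0412]), 0.71)]
top dial_timer [(array([0.6245, 0.1377, 0.0407]), 0.57)]
top blank_cap [(array([0.6085, 0.0696, 0.039 ]), 0.7)]
top charger_off [(array([ 0.5194, -0.0555,  0.0501]), 0.69), (array([0.5334, 0.0129, 0.0449]), 0.68)]
top cube_off [(array([ 0.5183, -0.0558,  0.0488]), 0.8), (array([0.5972, 0.0046, 0.0424]), 0.54)]
top timer_off [(array([0.5606, 0.1429, 0.0469]), 0.68), (array([ 0.5161, -0.0521,  0.0521]), 0.65)]
top spare_off [(array([0.5445, 0.0777, 0.0501]), 0.6)]
top jar [(array([0.4755, 0.1627, 0.0014]), 0.72), (array([0.5812, 0.0434, 0.0013]), 0.27)]
top wheel [(array([ 0.4784,  0.0468, -0.0018]), 0.97)]
top thread_spool [(array([ 0.4531, -0.0471, -0.0015]), 0.64)]
side socket_strip [(array([0.5918, 0.0042, 0.0384]), 0.74), (array([ 0.5797,  0.0434, -0.0021]), 0.64)]
side battery_charger [(array([0.5945, 0.0027, 0.046 ]), 0.73)]
side usb_cube [(array([ 0.578 , -0.0611,  0.0377]), 0.65), (array([0.5488, 0.0766, 0.042 ]), 0.19)]
side dial_timer [(array([0.6274, 0.1393, 0.0394]), 0.61)]
side blank_cap []
side charger_off [(array([ 0.5204, -0.0559,  0.05  ]), 0.5), (array([0.5344, 0.0123, 0.0508]), 0.45)]
side cube_off [(array([ 0.5207, -0.0536,  0.0485]), 0.57)]
side timer_off [(array([0.5628, 0.1408, 0.0455]), 0.45)]
side spare_off [(array([0.5489, 0.0744, 0.0417]), 0.62)]
side jar [(array([0.4803, 0.1612, 0.0013]), 0.58)]
side wheel [(array([0.4805, 0.0475, 0.0018]), 0.88)]
side thread_spool [(array([ 4.589e-01, -4.930e-02, -4.000e-04]), 0.84)]
1.3
```

View pics/top1.png

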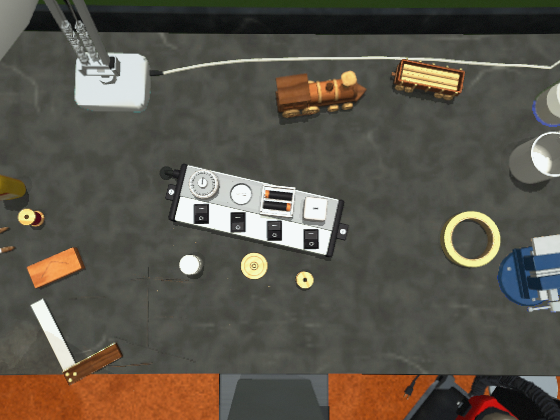

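View pics/side1.png

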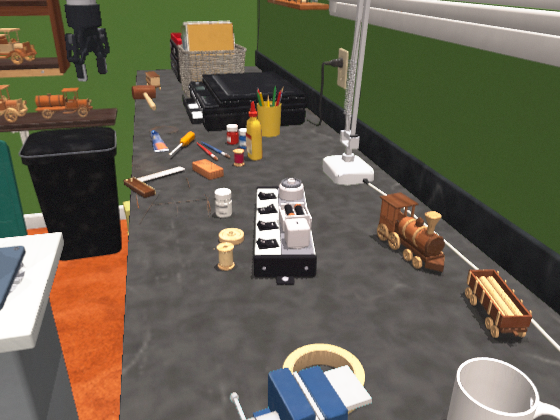

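The top view shows the charger with its two cells at about (278,200) and its rocker at (274,231). The timer is at (203,184), the cap at (241,194) and the cube at (315,208). The jar (190,265), wheel (254,265) and spool (305,281) stand in front. The side view agrees with this. Next I fit the strip pose from both cameras and check it against rocker pixels.

```bash
python3 - <<'E'
from workcell import observe, eyes
import cv2,numpy as np
from scipy.optimize import least_squares
off={'dial_timer':(22,102),'blank_cap':(22,34),'battery_charger':(22,-34),'usb_cube':(22,-102),'timer_off':(-40,102),'spare_off':(-40,34),'charger_off':(-40,-34),'cube_off':(-40,-102)}
g=np.array([.583,.041,-.23])
def w(p,l):
    c,s=np.cos(p[2]),np.sin(p[2]);l=np.array(l)/1000
    return np.array([p[0]+c*l[0]-s*l[1],p[1]+s*l[0]+c*l[1]])
M=[];P={}
for n in('top','side'):
    p=P[n]=eyes.grab_frame(n)
    for k,l in off.items():
        for m in eyes.mark_of(p,k)[:3]:
            if np.linalg.norm(w(g,l)-m['xyz'][:2])<.02: M.append((l,m['xyz'],n))
for sel in('top','side','topside'):
    r=least_squares(lambda p:np.concatenate([w(p,l)-x[:2] for l,x,n in M if n in sel]),g,loss='soft_l1',f_scale=.003)
    print(sel,r.x,'charger_off',w(r.x,(-40,-34)),'pivot',w(r.x,(-30,-34)))
# own: dark rocker/bezel blobs near each switch, deprojected with depth
for n in P:
    p=P[n];K,D,R,t=[np.array(p[a],float) for a in('camera_matrix','D','R','t')]
    gr=cv2.cvtColor(p['pixels'],cv2.COLOR_RGB2GRAY)
    for y in(102,34,-34,-102):
        X=np.array([*w(r.x,(-30,y)),.045]);uv=cv2.projectPoints(X[None],cv2.Rodrigues(R)[0],t,K,D)[0].ravel()
        u,v=uv.round().astype(int);h=14
        lab=cv2.connectedComponentsWithStats((gr[v-h:v+h,u-h:u+h]<70).astype(np.uint8))
        i=np.argmin([np.hypot(*(c-h)) + (1e3 if k==0 else 0) + (0 if s[4]>15 else 1e3) for k,(c,s) in enumerate(zip(lab[3],lab[2]))])
        c=lab[3][i]+[u-h,v-h];q=cv2.undistortPoints(c[None,None],K,D).ravel()
        d=R.T@np.array([*q,1]);o=-R.T@t;Y=o+d*(.045-o[2])/d[2]
        print(n,y,'uv',uv.round(1),'blob',c.round(1),lab[2][i][4],'xy@z.045',Y.round(4),'zmap',(o+d*p['z_map'][int(round(c[1])),int(round(c[0]))]).round(4),'model',X.round(4))
E
python3 - <<'E'
import cv2
a=cv2.imread('pics/top1.png')[150:270,160:350];cv2.imwrite('pics/crop.png',cv2.resize(a,None,fx=4,fy=4,interpolation=2))
E
```

```text
top [ 0.58042797  0.04030986 -0.19142323] charger_off [0.53468987 0.01454114] pivot [0.54450722 0.01263858]
side [ 0.58074495  0.03639009 -0.22673204] charger_off [0.53412569 0.01225205] pivot [0.54386975 0.01000411]
topside [ 0.580569    0.03872811 -0.20968396] charger_off [0.53436801 0.01379885] pivot [0.54414898 0.01171734]
top 102 uv [198.5 213.7] blob [201.5 213.6] 238 xy@z.045 [0.5727 0.1393 0.045 ] zmap [0.5726 0.1391 0.0464] model [0.5725 0.1447 0.045 ]
top 34 uv [235.3 221.6] blob [237.3 221.2] 208 xy@z.045 [0.5592 0.0745 0.045 ] zmap [0.5592 0.0745 0.0447] model [0.5583 0.0782 0.045 ]
top -34 uv [272.  229.5] blob [274.6 231.8] 168 xy@z.045 [0.5401 0.007  0.045 ] zmap [0.54   0.0071 0.0461] model [0.5441 0.0117 0.045 ]
top -102 uv [308.8 237.4] blob [310.6 238.6] 229 xy@z.045 [ 0.5279 -0.0582  0.045 ] zmap [ 0.5279 -0.0583  0.0437] model [ 0.53   -0.0548  0.045 ]
side 102 uv [265.9 194.8] blob [265.7 196.1] 76 xy@z.045 [0.5705 0.138  0.045 ] zmap [0.5686 0.13   0.0487] model [0.5725 0.1447 0.045 ]
side 34 uv [266.5 208.5] blob [267.5 210. ] 90 xy@z.045 [0.5587 0.071  0.045 ] zmap [0.5582 0.0688 0.0461] model [0.5583 0.0782 0.045 ]
side -34 uv [267.1 224.1] blob [266.4 225.8] 112 xy@z.045 [0.5414 0.0053 0.045 ] zmap [ 5.401e-01 -5.000e-04  4.810e-02] model [0.5441 0.0117 0.045 ]
side -102 uv [267.8 241.9] blob [266.6 244. ] 140 xy@z.045 [ 0.5263 -0.0615  0.045 ] zmap [ 0.5251 -0.0667  0.0481] model [ 0.53   -0.0548  0.045 ]
```

View pics/crop.png

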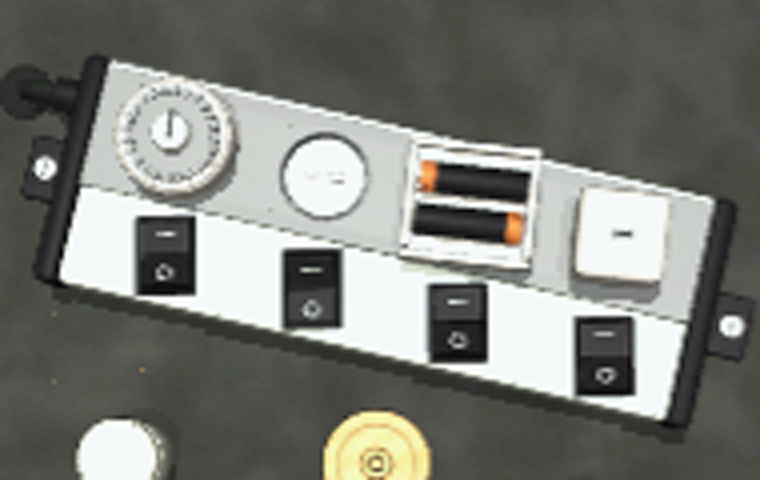

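The crop shows the charger's rocker at crop (458,322), which is pixel (274.5,230.5), with the outer "O" half at (274.5,235). The rockers look less rotated than the strip. I'll overlay the model to check.

```bash
python3 - <<'E'
from workcell import eyes
import cv2,numpy as np
out=[]
for n in('top','side'):
    p=eyes.grab_frame(n);K,D,R,t=[np.array(p[a],float) for a in('camera_matrix','D','R','t')]
    print(n,'cam',(-R.T@t).round(3),R.round(3).tolist(),D)
    u0,v0,W,H,f=(160,150,190,120,4) if n=='top' else (235,170,95,110,5)
    im=cv2.resize(np.ascontiguousarray(p['pixels'][v0:v0+H,u0:u0+W,::-1]),None,fx=f,fy=f,interpolation=cv2.INTER_NEAREST)
    x,y,a=.5785,.0372,-.225
    def pr(L):
        L=np.array(L,float)/1000;c,s=np.cos(a),np.sin(a)
        X=np.c_[x+c*L[:,0]-s*L[:,1],y+s*L[:,0]+c*L[:,1],L[:,2]]
        uv=cv2.projectPoints(X,cv2.Rodrigues(R)[0],t,K,D)[0].reshape(-1,2)
        return ((uv-[u0,v0]+.5)*f).round().astype(np.int32)
    def rect(cx,cy,w,h,z,col): cv2.polylines(im,[pr([(cx-w/2,cy-h/2,z),(cx+w/2,cy-h/2,z),(cx+w/2,cy+h/2,z),(cx-w/2,cy+h/2,z)])],1,col)
    rect(0,0,107,307,40,(0,0,255))
    for yy in(102,34,-34,-102): rect(-30,yy,30,22,43,(0,255,0))
    rect(22,-34,54,58,74,(255,0,0))
    for q in pr([(-40,-34,48.5),(22,34,40)]): cv2.circle(im,tuple(map(int,q)),3,(255,0,255),-1)
    cv2.imwrite(f'pics/ov_{n}.png',im)
E
```

```text
top cam [0.482 0.018 0.988] [[0.002, -1.0, 0.008], [-0.996, -0.003, -0.086], [0.086, -0.008, -0.996]] [0.04267535 0.         0.         0.         0.        ]
side cam [ 0.361 -0.783  0.471] [[0.972, -0.236, 0.002], [-0.103, -0.432, -0.896], [0.212, 0.871, -0.444]] [0.00241969 0.         0.         0.         0.        ]
```

View pics/ov_top.png

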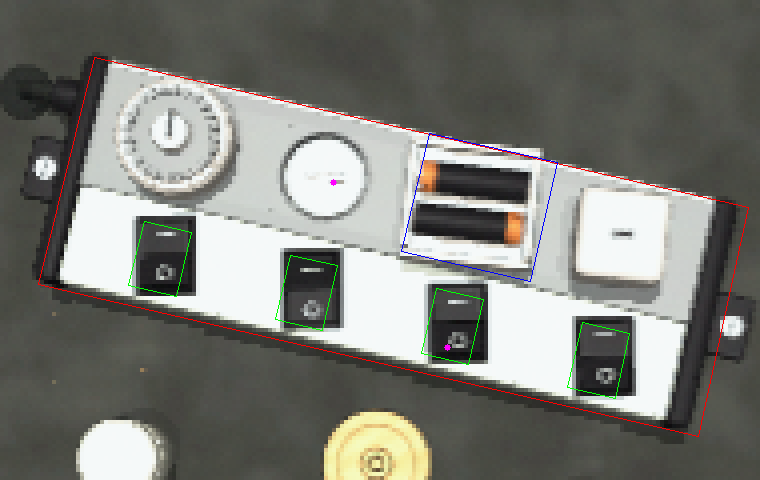

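View pics/ov_side.png

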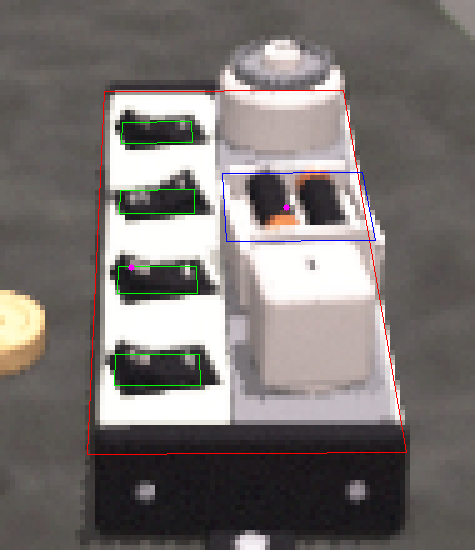

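The strip's edges give about -0.22 rad yaw, but the rockers appear nearly square to the world axes. Both readings put the outer half of the charger's rocker near (0.531, 0.0105), so I'll use a press yaw in between. Next I go to a hover there with the fingers shut, dropping at the end to tip height ≈0.10.

Careful with the scale: shifts go in shares of 0.8 m and turns go in shares of 90 degrees. That gives: -0.477 m / 0.8 = -0.5963, -0.33 m / 0.8 = -0.4125, -0.33 rad / 1.5708 = -0.2101.

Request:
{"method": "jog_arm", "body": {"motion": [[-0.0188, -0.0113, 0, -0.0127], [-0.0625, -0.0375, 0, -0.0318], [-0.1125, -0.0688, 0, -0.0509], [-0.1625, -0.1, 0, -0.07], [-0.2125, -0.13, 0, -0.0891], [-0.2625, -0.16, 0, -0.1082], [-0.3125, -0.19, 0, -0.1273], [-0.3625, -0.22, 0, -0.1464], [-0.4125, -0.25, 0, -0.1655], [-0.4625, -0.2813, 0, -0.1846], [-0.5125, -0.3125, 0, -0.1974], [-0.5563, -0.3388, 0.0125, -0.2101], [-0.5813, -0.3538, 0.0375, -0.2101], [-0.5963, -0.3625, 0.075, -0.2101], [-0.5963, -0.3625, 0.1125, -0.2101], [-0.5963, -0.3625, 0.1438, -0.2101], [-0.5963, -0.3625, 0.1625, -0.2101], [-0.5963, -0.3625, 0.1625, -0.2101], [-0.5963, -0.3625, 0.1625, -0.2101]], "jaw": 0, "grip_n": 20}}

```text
refused: motion[0]: [-0.0188, -0.0113, 0, -0.0127] is too long (schema: maxItems 2). Nothing was moved.
```

I used the wrong layout. The manual says rows with the three-number parts in brackets of their own; once more.

Request:
{"method": "jog_arm", "body": {"motion": [[[-0.0188, -0.0113, 0], -0.0127], [[-0.0625, -0.0375, 0], -0.0318], [[-0.1125, -0.0688, 0], -0.0509], [[-0.1625, -0.1, 0], -0.07], [[-0.2125, -0.13, 0], -0.0891], [[-0.2625, -0.16, 0], -0.1082], [[-0.3125, -0.19, 0], -0.1273], [[-0.3625, -0.22, 0], -0.1464], [[-0.4125, -0.25, 0], -0.1655], [[-0.4625, -0.2813, 0], -0.1846], [[-0.5125, -0.3125, 0], -0.1974], [[-0.5563, -0.3388, 0.0125], -0.2101], [[-0.5813, -0.3538, 0.0375], -0.2101], [[-0.5963, -0.3625, 0.075], -0.2101], [[-0.5963, -0.3625, 0.1125], -0.2101], [[-0.5963, -0.3625, 0.1438], -0.2101], [[-0.5963, -0.3625, 0.1625], -0.2101], [[-0.5963, -0.3625, 0.1625], -0.2101], [[-0.5963, -0.3625, 0.1625], -0.2101]], "jaw": 0, "grip_n": 20}}

```text
clock: 4.2
tool_pos: [0.5319, 0.0112, 0.1271]
tcp_rot: [3.142, 0.001, 3.035]
force: [0.3, 0.0, 0.6]
finger_gap: -0.0002
grip_force: 0.0
```

```bash
python3 - <<'E'
from workcell import observe, eyes
import cv2,numpy as np
s=observe();print(s['clock'],s['tool_pos'],s['tcp_rot'],s['finger_gap'],s['force'])
p=eyes.grab_frame('side');cv2.imwrite('pics/side2.png',cv2.resize(p['pixels'][120:290,200:380,::-1],None,fx=3,fy=3))
q=eyes.grab_frame('top');cv2.imwrite('pics/top2.png',cv2.resize(q['pixels'][150:270,200:350,::-1],None,fx=4,fy=4))
E
```

```text
4.2 [0.53193429 0.01124757 0.12705036] [3.14158790e+00 7.85611361e-04 3.03510324e+00] -0.0002087601835200612 [0.34183417 0.00071335 0.59964376]
```

View pics/side2.png

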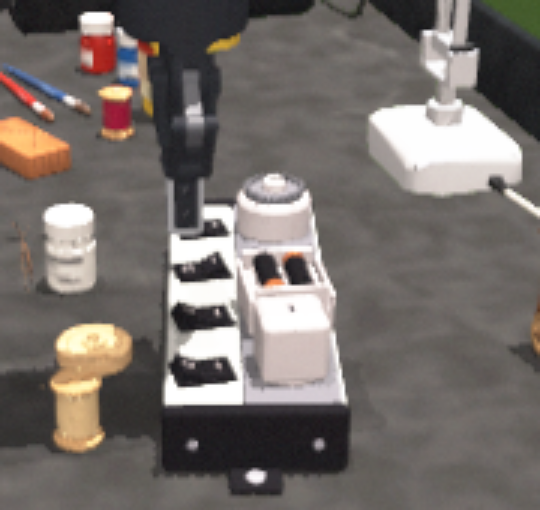

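The side view shows the closed fingertips at crop (187,232), lined up with the outer column of rocker halves and above the charger's rocker at crop (200,315). I'll descend, slowly near contact.

In the tool's units: 0.05 m / 0.8 = 0.0625, 0.042 m / 0.8 = 0.0525.

Request:
{"method": "jog_arm", "body": {"motion": [[[0, 0, 0.0125], 0], [[0, 0, 0.0313], 0], [[0, 0, 0.0463], 0], [[0, 0, 0.0525], 0], [[0, 0, 0.055], 0], [[0, 0, 0.0575], 0], [[0, 0, 0.06], 0], [[0, 0, 0.0613], 0], [[0, 0, 0.0625], 0], [[0, 0, 0.0625], 0]]}}

```text
clock: 5.3
tool_pos: [0.5318, 0.0111, 0.0765]
tcp_rot: [3.142, 0.0, 3.035]
force: [-0.1, 1.1, 1.0]
finger_gap: 0.0002
grip_force: 0.0
```

In the tool's units: 0.002 m / 0.8 = 0.0025, 0.0015 m / 0.8 = 0.0019.

Request:
{"method": "jog_arm", "body": {"motion": [[[0, 0, 0.0006], 0], [[0, 0, 0.0013], 0], [[0, 0, 0.0019], 0], [[0, 0, 0.0025], 0], [[0, 0, 0.0025], 0]]}}

```text
clock: 5.8
tool_pos: [0.5315, 0.0111, 0.0745]
tcp_rot: [-3.141, -0.0, 3.035]
force: [-0.9, -0.2, 2.9]
finger_gap: 0.0003
grip_force: 1.3
```

Request:
{"method": "jog_arm", "body": {"motion": [[[0, 0, 0.0006], 0], [[0, 0, 0.0013], 0], [[0, 0, 0.0013], 0]]}}

```text
clock: 6.1
tool_pos: [0.5316, 0.0112, 0.0728]
tcp_rot: [3.142, -0.0, 3.035]
force: [-0.4, -1.3, -0.7]
finger_gap: -0.0001
grip_force: 0.1
```

In the tool's units: 0.0015 m / 0.8 = 0.0019, 0.001 m / 0.8 = 0.0013.

Request:
{"method": "jog_arm", "body": {"motion": [[[0, 0, 0.0006], 0], [[0, 0, 0.0013], 0], [[0, 0, 0.0019], 0], [[0, 0, 0.0019], 0]]}}

```text
clock: 6.5
tool_pos: [0.5316, 0.0112, 0.0716]
tcp_rot: [3.142, -0.0, 3.035]
force: [-0.3, -0.5, -0.8]
finger_gap: 0.0003
grip_force: 0.0
```

The force rose to 2.9 N and then fell to about zero, and stayed there 1.2 mm lower, so the rocker probably snapped over. I'll withdraw and look.

In the tool's units: -0.18 m / 0.8 = -0.225, 0.17 m / 0.8 = 0.2125.

Request:
{"method": "jog_arm", "body": {"motion": [[[0, 0, -0.0125], 0], [[0, 0, -0.05], 0], [[0, 0, -0.1], 0], [[0, 0, -0.15], 0], [[-0.0375, 0, -0.2], 0], [[0.0125, 0, -0.225], 0], [[0.0625, 0, -0.225], 0], [[0.1125, 0, -0.225], 0], [[0.1625, 0, -0.225], 0], [[0.2, 0, -0.225], 0], [[0.2125, 0, -0.225], 0], [[0.2125, 0, -0.225], 0], [[0.2125, 0, -0.225], 0]]}}

```text
clock: 7.8
tool_pos: [0.3637, 0.0291, 0.2523]
tcp_rot: [-3.142, 0.002, 3.035]
force: [0.1, -0.4, -0.2]
finger_gap: -0.0002
grip_force: 0.0
```

```bash
python3 - <<'E'
from workcell import eyes
import cv2,numpy as np
p=eyes.grab_frame('side');q=eyes.grab_frame('top')
a=cv2.resize(p['pixels'][175:265,210:325,::-1],(575,450));cv2.imwrite('pics/side3.png',a)
cv2.imwrite('pics/top3.png',cv2.resize(q['pixels'][150:300,160:350,::-1],None,fx=4,fy=4))
for n,f in(('top',q),('side',p)):
  for k in('battery_charger','usb_cube','dial_timer','charger_off','jar','wheel','thread_spool'):
    print(n,k,[(np.round(m['xyz'],4),round(m['confidence'],2)) for m in eyes.mark_of(f,k)[:2]])
E
```

```text
top battery_charger [(array([0.5972, 0.0031, 0.04  ]), 0.71)]
top usb_cube [(array([ 0.5771, -0.0602,  0.0429]), 0.89), (array([0.6129, 0.0718, 0.0439]), 0.74)]
top dial_timer [(array([0.6276, 0.1366, 0.0405]), 0.58)]
top charger_off [(array([0.533 , 0.0121, 0.039 ]), 0.48)]
top jar [(array([0.4794, 0.166 , 0.0011]), 0.64)]
top wheel [(array([4.791e-01, 4.770e-02, 1.000e-04]), 0.75), (array([4.791e-01, 1.609e-01, 4.000e-04]), 0.66)]
top thread_spool [(array([ 0.4536, -0.0465, -0.0045]), 0.73), (array([0.5451, 0.0762, 0.0471]), 0.63)]
side battery_charger [(array([0.5949, 0.0047, 0.0404]), 0.83)]
side usb_cube [(array([ 0.5787, -0.0614,  0.038 ]), 0.61), (array([0.5626, 0.1415, 0.0481]), 0.47)]
side dial_timer [(array([0.6252, 0.1369, 0.0368]), 0.68), (array([ 0.5747, -0.0564,  0.0359]), 0.23)]
side charger_off [(array([0.5322, 0.0099, 0.0432]), 0.46)]
side jar []
side wheel [(array([0.4818, 0.046 , 0.0042]), 0.63), (array([0.5472, 0.075 , 0.0421]), 0.59)]
side thread_spool [(array([ 0.4568, -0.0497, -0.002 ]), 0.93)]
```

View pics/side3.png

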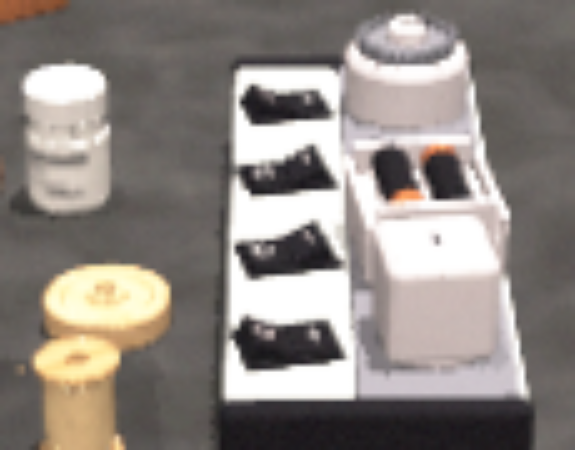

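View pics/top3.png

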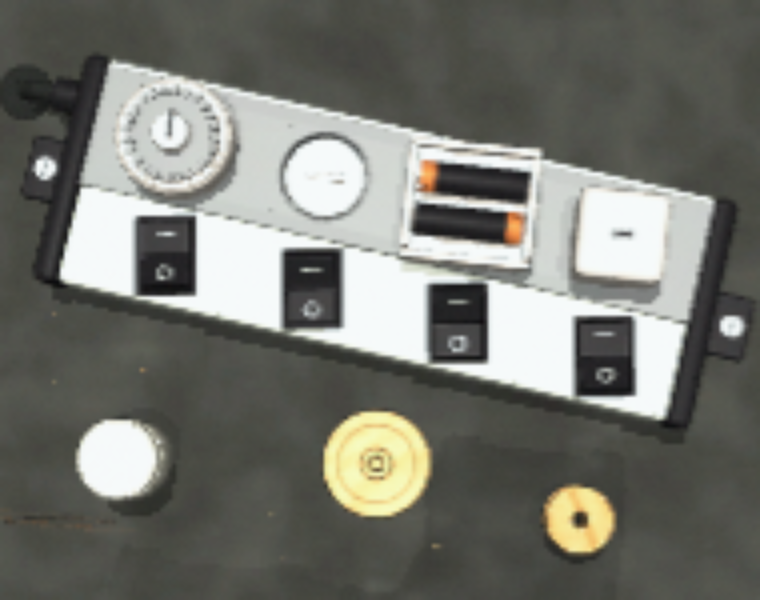

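In the side view the charger's rocker at (290,248) now has its inner end up, like the capped socket's at (290,168). The cube's (290,340) and the timer's (285,103) are unchanged. In the top view the plugs, jar, wheel and spool are where they were, and the arm is clear.

```bash
python3 -c "
from workcell import job
print(job.sign_off())"
```

```text
the job is handed in; nothing more can be done
None
```

The battery charger's socket is switched off and the job is handed in; the final pictures show its rocker over, the other three switches, the plugs and the loose items unchanged, and the arm clear.

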